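Bring a hanging viscometer spindle over its sample cup and steady it

TASK

Take the overhead carriage by its black tab, pull the hanging viscometer spindle over the parking bar and bring it along the rail to above the centre of the deeper, narrower steel cup (not the shallow dish). Stop it there with its swing damped out, hanging practically still over the cup for several seconds, then let go of the tab and leave it so, with the gripper withdrawn. Move it only by the carriage: never touch the swinging unit itself, never let it swing wildly or knock back against the parking bar after it has come over, and leave the bottle, jar and spatula alone.

Things in the scene. Friction and masses are not known exactly. Their poses are not given: they have to be found in the camera images.
- rail: Rail stand fixed on the bench: a square aluminium bar (22 mm) along its own y axis, bar centre 265 mm above the bench, on two blue posts 310 mm either side of the middle, posts 276 mm high. Origin on the bench under the middle of the bar; x points away from the robot at yaw 0; the stand may be yawed by up to 0.15 rad.
- carriage (a joint): Travel (m) of the blue carriage along the rail's +y (to the robot's left), stops at -0.03 and 0.46; at 0 the carriage centre is at y = -0.20 m in the rail's frame. The carriage weighs 0.4 kg, sliding friction about 1 N, and it stays where it is left.
- handle (a point): Point to grip on the carriage: on the centre line of the black upright tab, 17 mm below its top. The tab measures 30 mm (along rail x) by 18 mm (along rail y) by 50 mm high, its top 335 mm above the bench; this point is 318 mm above the bench. Grip it from above with the fingers closing along the rail (rail y). The carriage top is at 285 mm.
- pivot (a point): Pivot of the swinging unit, on the carriage, 100 mm beyond the rail (rail +x) and 275 mm above the bench. It moves with the carriage and has the same rail y as the tab.
- swing (a joint): Angle (rad) of the swinging unit (head, shaft, bob) about its nearly frictionless pivot, axis along rail x: 0 = plumb, positive = bob towards rail +y; free to 0.7 either way. Natural period near 1.85 s (1.6 to 2.1 s as the bob's mass varies); a swing left alone dies out only over about a minute. A carriage acceleration a along rail +y acts as if plumb were at -a/9.81.
- bob: Bob at the lower end of the shaft: steel cylinder 34 mm in diameter, 46 mm high, ending below in an 8 mm radius ball. Origin at the ball's centre, 195 mm below the pivot (80 mm above the bench when plumb); the bob's body is from 10 to 56 mm above the origin. Nominal 0.28 kg.
- head: Grey drive head at the top of the swinging unit, 44 x 60 x 70 mm, 0.45 kg, origin at its centre, 75 mm above the pivot; its top reaches 385 mm above the bench. Whole unit nominally 0.77 kg, inertia about the pivot 0.0105 kg m2, gravity stiffness 0.122 N m/rad.
- park_bar (a point): Middle of the parking bar: fixed polished steel bar, radius 6 mm, along rail x, axis 71.5 mm above the bench, at rail x = 0.10, y = -0.155. At the start the bob hangs 30 to 60 mm to its rail -y side. Pulled to +y, the ball under the bob is held back by it and the unit leans, until at about -0.25 rad it slips over and swings free.
- park: Steel parking rest that carries the parking bar: base plate and two cheeks, 76 mm high. Origin on the bench under the bar.
- cup: Target: the deeper and narrower steel cup, outside radius 40 mm at the rim, 55 mm high, fixed on the bench under the path of the bob. Origin at the centre of its underside.
- dish: Not the target: the shallow wide steel dish, radius 54 mm, 26 mm high, fixed on the bench under the path of the bob. Origin at the centre of its underside. The two vessels may have changed places.
- reagent: Bystander: amber bottle, 68 mm in diameter, 150 mm high, origin under its centre.
- jar: Bystander: white jar, 72 mm in diameter, 80 mm high, origin under its centre.
- spatula: Bystander: spatula lying on the bench near the rail, about 0.25 m long.
Not all that is in view belongs to the job. Leave any blue, brown or purple look-alike of the cup alone.

How it is judged:
On the way, in this order (a step that is already met when the one before it is completed fails the run):
1. the spindle has been pulled over the parking bar (y of bob in the frame of park above 0.025 m), for 0.1 s.
2. the spindle hangs over the cup's centre within 20 mm, swinging less than 0.06 rad either way (horizontal distance between bob and cup below 0.02 m and value of joint swing between -0.06 and 0.06 rad), for 3 s.
At the end, for the whole second after the job is handed in: The bob stays within 20 mm (horizontally) of the cup's centre and within 0.06 rad of plumb, carriage at rest and released (all of step 2 and velocity of joint carriage between -0.02 and 0.02 m/s); the robot touches nothing.
It fails at once if the arm or gripper touched the swinging unit (contact force between any of bob, head and the arm above 0.3 N or contact force between any of bob, head and the fingers above 0.3 N).
It fails at once if the unit swung wildly (over 0.5 rad) (value of joint swing above 0.5 rad or value of joint swing below -0.5 rad).
It fails at once if the bob knocked back against the parking bar from the cups' side (contact force between bob and park above 0.05 N and y of bob in the frame of park above 0.009 m).
It fails at once if a bystander was disturbed (distance of any of reagent, jar, spatula from where it was at the start of the episode above 0.03 m).
It also fails if it takes over 54 s, if anything falls off the work surface, if the arm or the gripper's body presses on something with over 40 N, if the wrist force passes 120 N, or if a joint passes its speed limit or range.

ROBOT

A 6-joint arm with a two-finger parallel gripper is mounted at the origin on the work surface. World frame = base frame: x ahead of the robot, y to its left, z up, the work surface at z = 0. Lengths are in m, angles in rad, forces in N, time in s.
With the tool pointing down it reaches from about 0.3 to 0.825 m from the base axis. Payload 5.4 kg.
Tool frame: the origin (TCP) lies between the finger pads; the fingertips stand env.tip_reach ahead of it and the grasp point (between the pads) lies 5 mm behind it (env.tip_reach is the distance from the TCP to the fingertips, in m); z points along the fingers, y is the direction in which the jaws open and shut (so a half turn about z gives the same grasp; the last joint's range is limited). The gripper opens to 92 mm and grips with 3 to 60 N. Pads are 20 mm wide; open, the fingers measure 128 mm over their backs; the gripper's body (75 mm by 189 mm) begins 69 mm behind the grasp point.
Start: joints at [1.01, 0.158, 1.597, -0, 1.386, -0.21], TCP at [0.198, 0.54, 0.229] pointing down, gripper open.
Joint ranges: [-2.91, 2.91], [-0.94, 2.29], [0.18, 2.7], [-1.29, 4.43], [0.17, 2.64], [-3, 3]. Speed limits (rad/s): [2.57, 2.57, 3.14, 3.14, 3.14, 3.14].

INTERFACE

Orientations are given as a rotation vector (axis times angle).
In Python, from cell import get_state, vision, env gives the robot as it stands. The module is installed in compiled form; this text tells all that it offers.
- The arm moves only by the shell command python3 -m crank 'ROWS'. ROWS is JSON, a list that holds one entry, the list of rows, each a list of 5 numbers: the finger opening in cm, from 0 to 9.19, then the shift along the tool's x, y, z in cm, then the turn about the tool's z in degrees. A call has 1 to 8 rows; each row shifts and turns the commanded pose from where the row before left it, along the tool's axes as they then stand; what a row does not reach is not made up. A row lasts 1/8 s, in which the tool goes at most 62.5 mm and 10.7 degrees, less where a joint would pass 70% of its speed; a pose out of reach is approached as far as the arm can. A call is refused whole if a number of a shift passes 6.25 or a number of a turn 10.7, either way. A call with a gripper value outside its range is refused whole. The fingers move at their own pace and stop on an object; the grip force is fixed at half the most. Time passes only in rows, so rows that do not move let the fingers close. It gives the time, the measured TCP pose, the force and the opening at its end, in the units of the state.
- get_state(): the state, without advancing time (a new reading comes with each control period).
- vision.get_image(name): name is "side" or "top" or "wrist"; returns (picture, depth): 480x640x3 uint8, blue, green, red; 480x640 float32, m along the optical axis (not along the pixel's ray), 0 where there is no reading.
- vision.get_calibration(name): a dict with "camera_matrix" (3x3 intrinsics, pixels), "cam_to_world" (4x4, takes a point from camera to world coordinates); the wrist camera has in their place "hand_eye" (4x4, takes a point from camera to tool coordinates, whose origin is the TCP and whose axes are the flange's). Camera axes: x right, y down, z forward; pixel columns grow to the right and rows downward; lengths in m; the calibration is good to about 2 mm. A picture is of the moment at which its call begins: read the wrist's pose just before it. get_calibration takes no time and is no camera call.
- env.finish_job(): hands the job in, once; it reports no verdict.
The state is a dict: "clock": time; "qpos": joint angles; "dq": joint speeds; "effort": joint torques, N m; "tcp_pos": TCP position; "eef_rot": TCP orientation; "ft_force": force on the tool from outside, world axes, zero at the start; "wrist_torque": the same for the moment, N m; "opening": finger opening in m.
Only numpy, scipy, OpenCV 4.12 (cv2) and the standard library are available. Lean on these libraries where they do the work, as an engineer would, in place of code of your own. Each camera call takes 0.05 s, during which the arm holds its last target. There are 200 camera calls.

## Working session

There is one attempt and no reset: what is moved stays moved. The work goes in short steps, Python scripts to look and compute and a shell command to move; the robot and the scene stay as the last step left them, time stands still between calls to the robot, and variables do not carry over. Pictures are saved under pics/ and viewed, about 8 in all and at most 12, crops included, and the job is handed in when it is done.

```bash
mkdir -p pics; python3 - <<'E'
from cell import get_state, vision, env
import cv2,numpy as np
s=get_state();print(s,env.tip_reach)
for n in("side","top"):
    p,d=vision.get_image(n);cv2.imwrite(f"pics/{n}0.png",p);np.save(f"pics/{n}0.npy",d)
    c=vision.get_calibration(n);print(n,c)
print(vision.get_calibration("wrist"))
E
```

```text
{'clock': 0.0, 'qpos': array([ 1.00991454e+00,  1.59045364e-01,  1.59822391e+00, -9.94018740e-06,
        1.38617311e+00, -2.10096706e-01]), 'dq': array([-0.00096242, -0.0001442 , -0.00014213,  0.00189008, -0.00065494,
        0.00244555]), 'effort': array([-4.84160296e-05, -3.85597372e+01, -3.22092891e+01,  6.99164509e-02,
        3.84634465e-02, -1.53300207e-04]), 'tcp_pos': array([0.19728882, 0.53946347, 0.22762513]), 'eef_rot': array([-5.48068354e-01, -3.09271814e+00,  2.69749738e-03]), 'ft_force': array([-0.75649385, -0.41845105,  0.07807668]), 'wrist_torque': array([-0.02477722, -0.02241229, -0.01229446]), 'opening': 0.09165498481493031} 0.014
side {'camera_matrix': array([[491.1630539 ,   0.        , 312.89307706],
       [  0.        , 491.1630539 , 240.79930691],
       [  0.        ,   0.        ,   1.        ]]), 'cam_to_world': array([[ 0.83622715, -0.37460941,  0.40048963,  0.02519086],
       [-0.54826414, -0.55589772,  0.6248073 , -0.68957644],
       [-0.01142742, -0.74205493, -0.67024167,  1.06144491],
       [ 0.        ,  0.        ,  0.        ,  1.        ]])}
to
[... 263 characters left out ...]
99989337,  0.00932098, -0.01124162,  0.10443462],
       [ 0.01003108, -0.12105638, -0.99259495,  1.27372375],
       [ 0.        ,  0.        ,  0.        ,  1.        ]])}
{'camera_matrix': array([[364.58895821,   0.        , 327.24398751],
       [  0.        , 364.58895821, 234.90345836],
       [  0.        ,   0.        ,   1.        ]]), 'hand_eye': array([[ 5.47164915e-04, -9.71116700e-01, -2.38604390e-01,
         6.80711229e-02],
       [ 9.99999850e-01,  5.34912978e-04,  1.16099736e-04,
        -1.74503905e-04],
       [ 1.48861927e-05, -2.38604418e-01,  9.71116848e-01,
        -1.57309017e-01],
       [ 0.00000000e+00,  0.00000000e+00,  0.00000000e+00,
         1.00000000e+00]])}
```

View pics/top0.png

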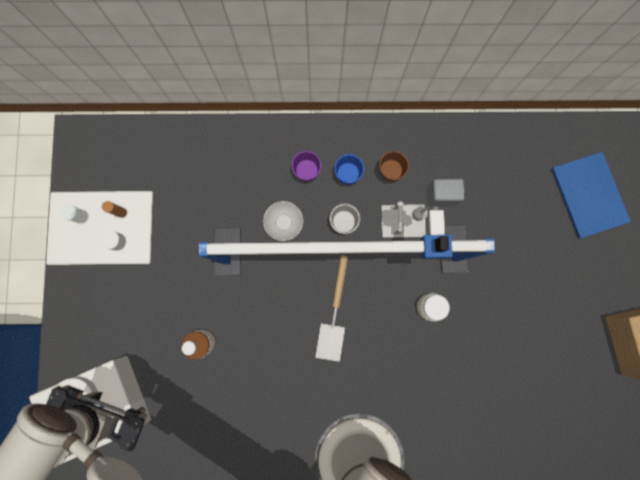

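View pics/side0.png

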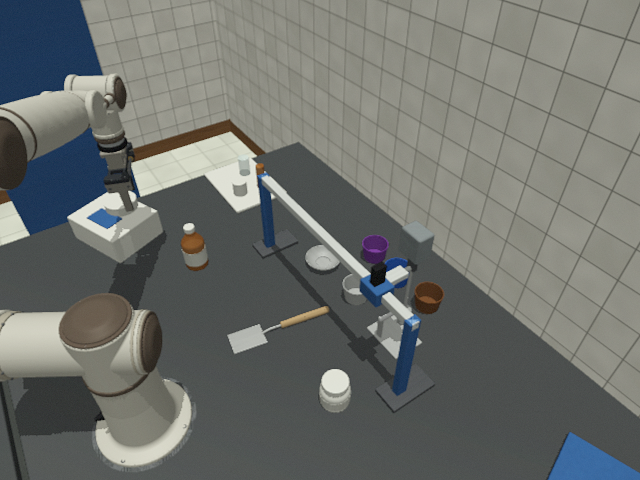

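The top view shows the narrow grey cup at (344,219) and the shallow dish at (283,221). The look-alikes are purple (306,166), blue (349,169) and brown (393,166). The black tab is at (443,244) and the grey head at (449,189). I choose the grey cup and check it in a close crop.

```bash
cat >h.py <<'E'
from cell import get_state, vision, env
import cv2,numpy as np
def cloud(n,d):
    c=vision.get_calibration(n);K=c["camera_matrix"];T=c["cam_to_world"]
    v,u=np.mgrid[0:480,0:640]
    P=np.stack([(u-K[0,2])/K[0,0]*d,(v-K[1,2])/K[1,1]*d,d],-1)
    return P@T[:3,:3].T+T[:3,3]
E
python3 - <<'E'
from h import *
p=cv2.imread("pics/top0.png");d=np.load("pics/top0.npy");W=cloud("top",d)
cv2.imwrite("pics/c1.png",cv2.resize(p[140:270,260:500],None,fx=3.3,fy=3.3,interpolation=cv2.INTER_CUBIC))
X,Y,Z=W[...,0],W[...,1],W[...,2]
v,u=np.mgrid[0:480,0:640]
m=(Z>.266)&(Z<.286)&(v>235)&(v<260)&(u>215)&(u<415)&(d>0)
# bar top centre: per-column mean
xs=[];ys=[]
for c in range(215,415):
    k=m[:,c]
    if k.sum()>3: xs.append(X[k,c].mean());ys.append(Y[k,c].mean())
f=np.polyfit(ys,xs,1);print("bar x=a*y+b",f,"std",np.std(np.polyval(f,ys)-xs),"yaw",-np.arctan(f[0]),"z",Z[m].mean())
m2=(Z>.255)&(Z<.295)&(v>235)&(v<262)
print("bar y range",Y[m2&(d>0)].min(),Y[m2&(d>0)].max())
def rep(n,m):print(n,m.sum(),"mean",W[m].mean(0).round(4),"mid x,y",((X[m].min()+X[m].max())/2).round(4),((Y[m].min()+Y[m].max())/2).round(4),"ext",np.ptp(X[m]).round(3),np.ptp(Y[m]).round(3))
b=lambda u0,u1,v0,v1:(u>=u0)&(u<u1)&(v>=v0)&(v<v1)&(d>0)
rep("cup rim",b(322,366,198,240)&(Z>.045)&(Z<.065))
rep("dish rim",b(258,308,196,244)&(Z>.018)&(Z<.034))
rep("tab",b(425,460,225,260)&(Z>.325)&(Z<.345))
rep("head",b(425,475,170,215)&(Z>.375)&(Z<.395))
rep("parkbar/cheeks",b(375,430,195,245)&(Z>.06)&(Z<.09))
E
```

```text
bar x=a*y+b [-0.00286454  0.53007784] std 0.00036057368725489865 yaw 0.0028645320930883534 z 0.27553739640838815
bar y range -0.2781327931281741 0.36044076027548894
cup rim 146 mean [0.6357 0.0301 0.0531] mid x,y 0.6301 0.0316 ext 0.079 0.078
dish rim 343 mean [0.6323 0.2002 0.0232] mid x,y 0.6298 0.1988 ext 0.106 0.106
tab 146 mean [ 0.5309 -0.153   0.334 ] mid x,y 0.5311 -0.1537 ext 0.029 0.018
head 687 mean [ 0.6296 -0.1527  0.3839] mid x,y 0.6311 -0.154 ext 0.045 0.061
parkbar/cheeks 152 mean [ 0.6309 -0.1126  0.0749] mid x,y 0.6302 -0.1122 ext 0.08 0.015
```

View pics/c1.png

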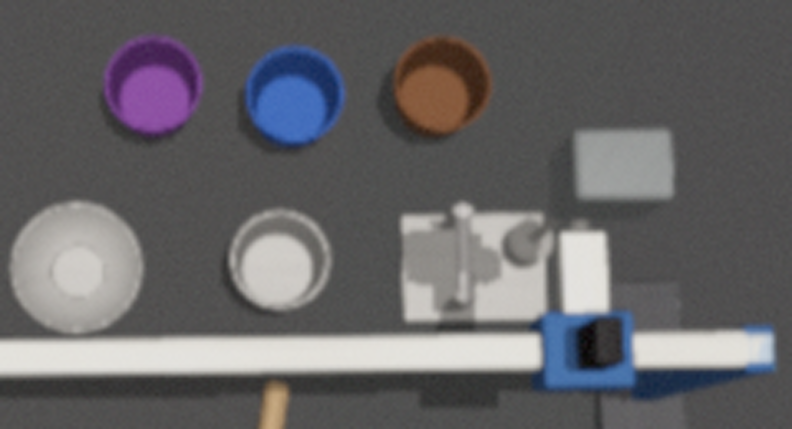

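The crop confirms the open steel cup (deeper, narrower) at y≈0.032, and the dish further left. Rail yaw is about 0.003, so rail y ≈ world y. The tab is at (0.531, -0.154), about 185 mm from the cup along the rail. Next I rise, turn the jaws to the rail and traverse.

```bash
python3 -m crank '[[[9.19,0,0,-6.2,-10.1],[9.19,0,0,-6.2,-10.2],[9.19,0,0,-6.2,0],[9.19,-2.3,-4.8,0,0],[9.19,-2.3,-4.8,0,0],[9.19,-2.3,-4.8,0,0],[9.19,-2.3,-4.8,0,0],[9.19,-2.3,-4.8,0,0]]]'
```

```text
clock: 1.1
tcp_pos: [0.3137, 0.2988, 0.4142]
eef_rot: [0.006, -3.141, 0.0]
ft_force: [1.1, 0.5, 0.0]
opening: 0.0918
```

```bash
python3 -m crank '[[[9.19,-2.4,-5.0,0,0],[9.19,-2.4,-5.0,0,0],[9.19,-2.4,-5.0,0,0],[9.19,-2.4,-5.0,0,0],[9.19,-2.4,-5.0,0,0],[9.19,-2.4,-5.0,0,0],[9.19,-2.4,-5.0,0,0],[9.19,-2.4,-5.0,0,0]]]'
```

```text
clock: 2.1
tcp_pos: [0.5073, -0.1007, 0.4142]
eef_rot: [0.005, -3.141, -0.001]
ft_force: [-0.3, -0.1, -0.4]
opening: 0.0918
```

```bash
python3 -m crank '[[[9.19,-2.2,-5.1,0,0],[9.19,0,0,0,0],[9.19,0,0,0,0]]]'
python3 - <<'E'
from h import *
print(get_state()["tcp_pos"])
p,d=vision.get_image("wrist");a=cv2.resize(p,(400,300))
q,d2=vision.get_image("top");r,_=vision.get_image("side")
cv2.imwrite("pics/m1.png",np.vstack([np.hstack([a,cv2.resize(r,(400,300))]),cv2.resize(q[100:340,200:520],(400,300)).repeat(1,0) if 0 else np.hstack([cv2.resize(q[100:340,200:520],(400,300)),np.zeros((300,400,3),np.uint8)])]))
E
```

```text
clock: 2.48
tcp_pos: [0.5288, -0.1493, 0.4143]
eef_rot: [0.006, -3.141, -0.001]
ft_force: [-0.4, -0.0, -0.2]
opening: 0.0923
[ 0.52878825 -0.14930941  0.41428427]
```

View pics/m1.png

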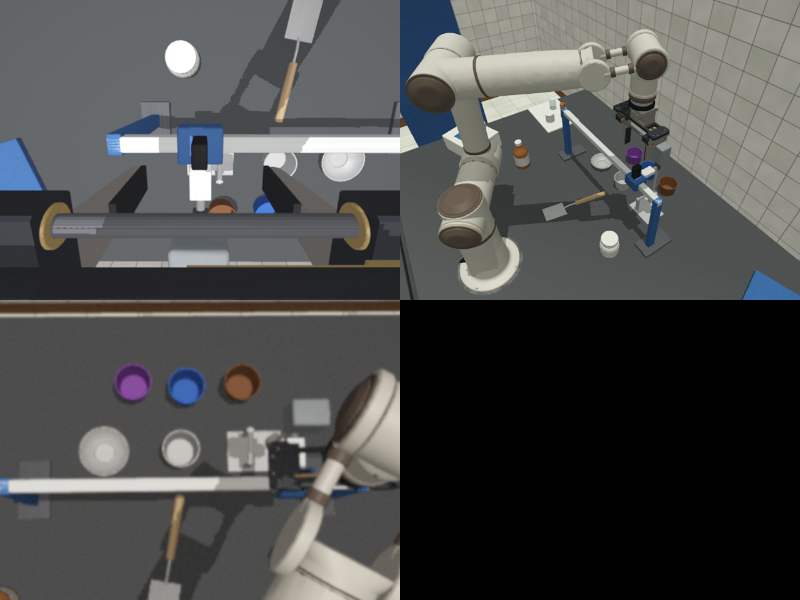

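Wrist view: the tab at about (198,150) in the mosaic lies between the open fingers, and the head is clear beyond. The top view still sees the head. Next I descend and grip.

```bash
python3 -m crank '[[[9.19,-0.2,-0.4,3,0],[9.19,0,0,4,0],[9.19,0,0,3.1,0],[9.19,0,0,0,0],[4,0,0,0,0],[1.5,0,0,0,0],[1.5,0,0,0,0],[1,0,0,0,0]]]'
python3 -m crank '[[[1,0,0,0,0],[1,0,0,0,0]]]'
```

```text
clock: 3.62
tcp_pos: [0.5312, -0.154, 0.3141]
eef_rot: [-0.005, 3.141, -0.001]
ft_force: [0.5, -0.5, 0.3]
opening: 0.0537
clock: 3.88
tcp_pos: [0.531, -0.1539, 0.3136]
eef_rot: [0.005, -3.142, 0.0]
ft_force: [-0.1, -0.1, -1.0]
opening: 0.0339
```

```bash
python3 -m crank '[[[0.5,0,0,0,0],[0.5,0,0,0,0],[0.5,0,0,0,0],[0.5,0,0,0,0]]]'
cat >>h.py <<'E'
def theta():
    s=get_state();p,d=vision.get_image("top");W=cloud("top",d)
    y0=s["tcp_pos"][1]
    m=(d>0)&(W[...,0]>.600)&(W[...,0]<.665)&(abs(W[...,1]-y0)<.09)&(W[...,2]>.345)&(W[...,2]<.40)
    P=W[m]
    if len(P)<150: return s["clock"],y0,np.nan,len(P),np.nan
    # slope of the top face gives the tilt too
    yc=(np.percentile(P[:,1],2)+np.percentile(P[:,1],98))/2
    T=P[abs(P[:,1]-yc)<.024]
    f=np.polyfit(T[:,1]-yc,T[:,2],1)
    return s["clock"],y0,np.arcsin((y0-yc)/.11),len(P),np.arctan(f[0])
E
python3 -c "
from h import *
print(theta());print(get_state()['ft_force'])"
```

```text
clock: 4.38
tcp_pos: [0.531, -0.154, 0.3136]
eef_rot: [0.005, -3.142, 0.0]
ft_force: [0.2, -0.6, -0.0]
opening: 0.0175
(4.375, np.float64(-0.1539535793913892), np.float64(-0.03619830060625114), 731, np.float64(-0.04395108455527595))
[-0.12437116 -0.77138058 -1.03923967]
```

Gripped, opening 17.5 mm as expected for the tab. Next I pull slowly until the bob leans on the bar.

```bash
python3 -m crank '[[[0.5,0,0.4,0,0],[0.5,0,0.9,0,0],[0.5,0,1.0,0,0],[0.5,0,1.0,0,0],[0.5,0,1.0,0,0],[0.5,0,1.0,0,0],[0.5,0,0.8,0,0],[0.5,0,0.4,0,0]]]'
python3 -m crank '[[[0.5,0,0,0,0],[0.5,0,0,0,0],[0.5,0,0,0,0],[0.5,0,0,0,0]]]'
cat >plan.py <<'E'
import numpy as np
w2=(2*np.pi/1.85)**2; g=9.81; tau=.03; dt=.005
def sim(rows,th,w,T=None,free=0):
    W2=w2 if T is None else (2*np.pi/T)**2
    v=0;x=0;out=[]
    for c in list(rows)+[0]*free:
        for _ in range(25):
            a=(c/12.5-v)/tau; w+=-(W2*th+W2*a/g)*dt; th+=w*dt; v+=a*dt; x+=v*dt
            out.append((x,th,w))
    return np.array(out)
def plan(th,w,D,N,lam=1.0,settle=2):
    """rows (cm/row) moving D cm with zero end swing, least sum of row changes"""
    f=lambda r:(lambda o:np.array([o[1]*100,o[2]/np.sqrt(w2)*100]))(sim(r,th,w,free=settle)[-1])
    b=f(np.zeros(N)); A=np.array([f(e)-b for e in np.eye(N)]).T
    A=np.vstack([A,np.ones(N)]); r=np.r_[-b,D]
    Dm=np.zeros((N+1,N)); 
    for i in range(N): Dm[i,i]=1;Dm[i+1,i]=-1
    H=Dm.T@Dm+.02*np.eye(N)
    K=np.block([[H,A.T],[A,np.zeros((3,3))]])
    return np.round(np.linalg.solve(K,np.r_[np.zeros(N),r])[:N],1)
def show(r,th,w,D):
    o=sim(r,th,w,free=16);print("rows",r.tolist(),"sum",r.sum().round(2),"D",D,"th range",o[:,1].min().round(3),o[:,1].max().round(3))
    for T in(1.65,1.85,2.05):
        q=sim(r,th,w,T=T,free=16);print("  T",T,"resid amp",abs(q[-400:,1]).max().round(3),"bob y every .25s mm",(1000*(q[::50,0]+.195*q[::50,1])).round().astype(int)[:16].tolist())
E
python3 - <<'E'
from h import *
print(theta(),get_state()["ft_force"]);print(theta())
from plan import *
for N in(12,16,20,24):
    r=plan(-.25,0,9.7,N);show(r,-.25,0,9.7)
E
```

```text
clock: 5.42
tcp_pos: [0.5308, -0.0883, 0.3135]
eef_rot: [-0.006, 3.142, -0.0]
ft_force: [0.8, -2.1, -1.3]
opening: 0.018
clock: 5.92
tcp_pos: [0.5308, -0.0889, 0.3136]
eef_rot: [-0.005, 3.142, 0.0]
ft_force: [1.0, 0.6, -0.8]
opening: 0.0176
(5.925, np.float64(-0.08894654419352106), np.float64(-0.19259040352617027), 588, np.float64(-0.2053963960272111)) [ 1.09265313  1.26354271 -1.33035762]
(5.975, np.float64(-0.0889472523334896), np.float64(-0.1939436976465527), 586, np.float64(-0.21315595157112818))
rows [-2.7, -3.1, -2.0, 0.1, 2.3, 3.9, 4.6, 4.2, 2.9, 1.1, -0.5, -1.1] sum 9.7 D 9.7 th range -0.25 0.127
  T 1.65 resid amp 0.109 bob y every .25s mm [-49, -67, -52, 1, 58, 91, 99, 114, 117, 103, 84, 76, 86, 105]
  T 1.85 resid amp 0.004 bob y every .25s mm [-49, -73, -61, 3, 75, 108, 98, 97, 97, 97, 97, 97, 97, 97]
  T 2.05 resid amp 0.074 bob y every .25s mm [-49, -78, -70, 1, 85, 123, 108, 97, 87, 83, 86, 96, 107, 111]
rows [-0.8, -0.9, -0.4, 0.6, 1.7, 2.7, 3.4, 3.6, 3.2, 2.3, 1.1, -0.2, -1.3, -2.0, -2.1, -1.4] sum 9.5 D 9.7 th range -0.25 0.162
  T 1.65 resid amp 0.134 bob y every .
[... 652 characters left out ...]
 177, 215, 211, 177, 135, 106, 96, 96, 96, 96, 96, 96]
  T 2.05 resid amp 0.104 bob y every .25s mm [-49, -34, 19, 100, 180, 228, 228, 186, 130, 89, 77, 86, 101, 113, 116, 108]
rows [-0.2, -0.1, 0.3, 0.9, 1.6, 2.2, 2.5, 2.6, 2.2, 1.6, 0.8, -0.1, -0.9, -1.6, -1.9, -1.9, -1.6, -1.0, -0.3, 0.4, 1.0, 1.3, 1.2, 0.7] sum 9.7 D 9.7 th range -0.25 0.188
  T 1.65 resid amp 0.171 bob y every .25s mm [-49, -29, 22, 80, 118, 128, 120, 108, 96, 80, 63, 56, 64, 85, 116, 130]
  T 1.85 resid amp 0.002 bob y every .25s mm [-49, -34, 13, 76, 128, 149, 135, 102, 70, 54, 60, 80, 96, 97, 97, 97]
  T 2.05 resid amp 0.123 bob y every .25s mm [-49, -37, 5, 69, 131, 163, 154, 112, 63, 33, 38, 70, 105, 119, 120, 108]
```

```bash
python3 -m crank '[[[0.5,0,0.4,0,0],[0.5,0,0.5,0,0],[0.5,0,0.5,0,0],[0.5,0,0.5,0,0],[0.5,0,0.6,0,0],[0.5,0,0.3,0,0],[0.5,0,0.5,0,0],[0.5,0,0.9,0,0]]]'
python3 -m crank '[[[0.5,0,1.7,0,0],[0.5,0,2.4,0,0],[0.5,0,2.9,0,0],[0.5,0,3.2,0,0],[0.5,0,3.3,0,0],[0.5,0,2.8,0,0],[0.5,0,2.1,0,0],[0.5,0,1.1,0,0]]]'
python3 -m crank '[[[0.5,0,0,0,0],[0.5,0,-1.0,0,0],[0.5,0,-1.8,0,0],[0.5,0,-2.2,0,0],[0.5,0,-2.2,0,0],[0.5,0,-1.9,0,0],[0.5,0,-1.4,0,0],[0.5,0,-0.9,0,0]]]'
python3 - <<'E'
from h import *
for i in range(16):
    t=theta();print([round(float(x),3) for x in t])
E
```

```text
clock: 7.02
tcp_pos: [0.5307, -0.0466, 0.3136]
eef_rot: [-0.005, 3.141, 0.0]
ft_force: [2.3, -1.3, -2.3]
opening: 0.0177
clock: 8.02
tcp_pos: [0.5302, 0.15, 0.3136]
eef_rot: [-0.008, 3.14, -0.0]
ft_force: [5.8, -1.8, -3.3]
opening: 0.018
clock: 9.02
tcp_pos: [0.5305, 0.0338, 0.3136]
eef_rot: [-0.005, 3.141, 0.001]
ft_force: [4.1, 0.8, -3.9]
opening: 0.0175
[9.025, 0.034, 0.06, 365.0, 0.077]
[9.075, 0.033, 0.052, 363.0, 0.06]
[9.125, 0.033, 0.039, 360.0, 0.048]
[9.175, 0.034, 0.011, 349.0, 0.002]
[9.225, 0.034, -0.005, 337.0, -0.009]
[9.275, 0.034, -0.021, 328.0, -0.024]
[9.325, 0.034, -0.037, 322.0, -0.03]
[9.375, 0.034, -0.055, 315.0, -0.061]
[9.425, 0.034, -0.073, 305.0, -0.088]
[9.475, 0.034, -0.082, 294.0, -0.096]
[9.525, 0.034, -0.098, 294.0, -0.111]
[9.575, 0.034, -0.1, 285.0, -0.107]
[9.625, 0.034, -0.109, 288.0, -0.114]
[9.675, 0.034, -0.109, 288.0, -0.119]
[9.725, 0.034, -0.109, 290.0, -0.109]
[9.775, 0.034, -0.1, 287.0, -0.122]
```

```bash
cat >fit.py <<'E'
from h import *
from plan import *
from scipy.optimize import curve_fit
def fit(n,T=None):
    R=np.array([theta() for _ in range(n)]);t=R[:,0];tE=get_state()["clock"]
    out=[]
    for c in(2,4):
        k=~np.isnan(R[:,c])
        F=lambda t,a,b,o,T:o+a*np.cos(2*np.pi*(t-tE)/T)+b*np.sin(2*np.pi*(t-tE)/T)
        if T is None: q,_=curve_fit(F,t[k],R[k,c],[.1,0,0,1.85])
        else:
            q,_=curve_fit(lambda t,a,b,o:F(t,a,b,o,T),t[k],R[k,c],[.1,0,0]);q=np.r_[q,T]
        print("th",q[0].round(4),"w",(q[1]*2*np.pi/q[3]).round(4),"amp",np.hypot(q[0],q[1]).round(4),"off",q[2].round(4),"T",q[3].round(3),"rms",np.std(R[k,c]-F(t[k],*q)).round(4));out.append(q)
    print("clock",tE,"y",R[-1,1]);return np.mean(out,0)
E
python3 - <<'E'
from fit import *
import plan as P
q=fit(44)
P.w2=(2*np.pi/q[3])**2
w=q[1]*2*np.pi/q[3]
for N in(8,12,16):
    D=round(100*(.0316-get_state()["tcp_pos"][1]),1);r=P.plan(q[0],w,D,N);o=P.sim(r,q[0],w,T=q[3],free=16)
    print(N,r.tolist(),r.sum(),"resid",abs(o[-400:,1]).max())
E
```

```text
th 0.0532 w 0.287 amp 0.096 off -0.0088 T 1.749 rms 0.0041
th 0.0547 w 0.3554 amp 0.1139 off -0.0074 T 1.766 rms 0.0081
clock 12.025 y 0.03449244147913614
8 [-1.4, 0.1, 2.1, 3.0, 2.2, -0.1, -2.7, -3.4] -0.19999999999999973 resid 0.00755885261800085
12 [0.8, 1.2, 1.3, 1.0, 0.6, -0.0, -0.6, -1.0, -1.2, -1.1, -0.8, -0.4] -0.2000000000000005 resid 0.0013443462333381398
16 [0.6, 1.0, 1.1, 0.9, 0.5, 0.0, -0.5, -0.9, -1.1, -1.1, -0.9, -0.6, -0.2, 0.2, 0.4, 0.3] -0.30000000000000016 resid 0.0006532477319101201
```

```bash
python3 -m crank '[[[0.5,0,0.8,0,0],[0.5,0,1.2,0,0],[0.5,0,1.3,0,0],[0.5,0,1.0,0,0],[0.5,0,0.6,0,0],[0.5,0,0,0,0],[0.5,0,-0.6,0,0],[0.5,0,-1.0,0,0]]]'
python3 -m crank '[[[0.5,0,-1.2,0,0],[0.5,0,-1.1,0,0],[0.5,0,-0.8,0,0],[0.5,0,-0.4,0,0],[0.5,0,0,0,0],[0.5,0,0,0,0]]]'
python3 - <<'E'
from fit import *
import plan as P
q=fit(36,1.757)
P.w2=(2*np.pi/q[3])**2
w=q[1]*2*np.pi/q[3]
for N in(12,):
    D=round(100*(.0316-get_state()["tcp_pos"][1]),1);r=P.plan(q[0],w,D,N);o=P.sim(r,q[0],w,T=q[3],free=16)
    print(N,r.tolist(),r.sum(),"resid",abs(o[-400:,1]).max())
r,_=vision.get_image("side");cv2.imwrite("pics/s2.png",cv2.resize(r[150:390,270:510],None,fx=2.4,fy=2.4,interpolation=cv2.INTER_CUBIC))
E
```

```text
clock: 13.02
tcp_pos: [0.5304, 0.0679, 0.3136]
eef_rot: [-0.008, 3.141, 0.001]
ft_force: [4.2, 0.7, -4.1]
opening: 0.0177
clock: 13.78
tcp_pos: [0.5305, 0.0324, 0.3135]
eef_rot: [-0.006, 3.141, -0.0]
ft_force: [4.8, -0.8, -3.9]
opening: 0.0178
th -0.0072 w 0.0172 amp 0.0087 off -0.0039 T 1.757 rms 0.0026
th -0.0072 w 0.0085 amp 0.0076 off -0.0166 T 1.757 rms 0.0063
clock 15.575 y 0.03245979287566991
12 [-0.1, -0.1, -0.1, 0.0, 0.1, 0.1, 0.1, 0.1, 0.0, -0.1, -0.1, -0.1] -0.20000000000000004 resid 0.0010130017840706612
```

View pics/s2.png

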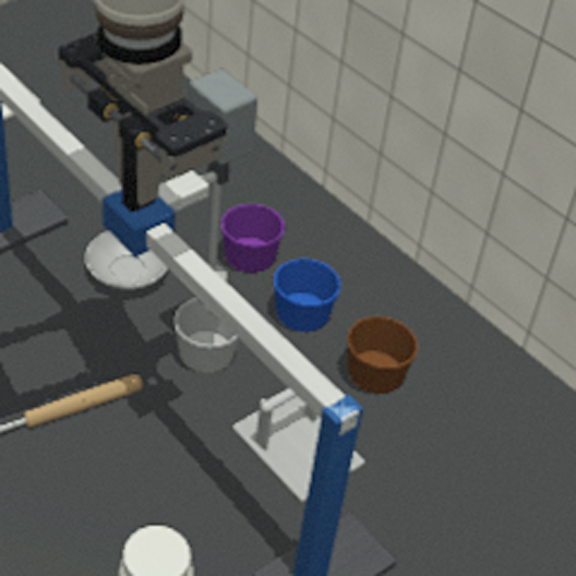

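The swing is damped to about 0.008 rad at y=0.0325, and the side view shows the shaft standing over the steel cup at about (207,330). I hold on a bit longer, then release and withdraw.

```bash
python3 -m crank '[[[0.5,0,0,0,0],[0.5,0,0,0,0],[0.5,0,0,0,0],[0.5,0,0,0,0],[0.5,0,0,0,0],[0.5,0,0,0,0],[0.5,0,0,0,0],[0.5,0,0,0,0]]]'
python3 -m crank '[[[0.5,0,0,0,0],[0.5,0,0,0,0],[0.5,0,0,0,0],[0.5,0,0,0,0],[0.5,0,0,0,0],[0.5,0,0,0,0],[0.5,0,0,0,0],[0.5,0,0,0,0]]]'
python3 -m crank '[[[2.2,0,0,0,0],[3,0,0,0,0],[5,0,0,0,0],[7,0,0,0,0],[9,0,0,0,0],[9,0,0,0,0],[9,0,0,0,0],[9,0,0,0,0]]]'
```

```text
clock: 16.62
tcp_pos: [0.5305, 0.0325, 0.3136]
eef_rot: [-0.006, 3.141, -0.0]
ft_force: [4.5, -0.9, -3.8]
opening: 0.0177
clock: 17.62
tcp_pos: [0.5305, 0.0325, 0.3136]
eef_rot: [-0.006, 3.141, -0.0]
ft_force: [5.3, -0.1, -4.0]
opening: 0.0178
clock: 18.62
tcp_pos: [0.5304, 0.0321, 0.3136]
eef_rot: [0.005, -3.142, 0.0]
ft_force: [0.2, 0.1, -0.4]
opening: 0.0879
```

```bash
python3 -m crank '[[[9,0,0,-1,0],[9,0,0,-2,0],[9,0,0,-3,0],[9,0,0,-4,0],[9,3,0,-3,0],[9,5,0,0,0],[9,5,0,0,0],[9,5,0,0,0]]]'
python3 -m crank '[[[9,5,0,0,0],[9,3,0,0,0],[9,0,0,0,0],[9,0,0,0,0]]]'
python3 - <<'E'
from h import *
for i in range(20):
    s=get_state();p,d=vision.get_image("top");W=cloud("top",d);X,Y,Z=[W[...,i] for i in range(3)]
    near=(d>0)&(abs(Y-.032)<.1)
    o=[s["clock"]]
    for m in(near&(X>.6)&(X<.665)&(Z>.372)&(Z<.4),near&(abs(X-.531)<.03)&(Z>.325)&(Z<.345)):
        o+=[m.sum(),(Y[m].min()+Y[m].max())/2] if m.sum()>20 else [m.sum(),np.nan]
    if i%2==0:print(np.round(o,4).tolist(),"theta~",round((o[4]-o[2])/.11,3))
cv2.imwrite("pics/t3.png",p)
m=near&(X>.58)&(X<.68)&(Z>.045)&(Z<.065);print("cup rim",m.sum(),(Y[m].min()+Y[m].max())/2,np.ptp(Y[m]))
E
```

```text
clock: 19.62
tcp_pos: [0.3488, 0.0316, 0.4445]
eef_rot: [-0.006, 3.14, -0.001]
ft_force: [0.3, -0.5, 1.2]
opening: 0.0899
clock: 20.12
tcp_pos: [0.2709, 0.0311, 0.4439]
eef_rot: [-0.005, 3.141, -0.0]
ft_force: [0.9, -0.0, -0.1]
opening: 0.0899
[20.125, 694.0, 0.0334, 133.0, 0.0339] theta~ 0.005
[20.225, 695.0, 0.0336, 134.0, 0.0339] theta~ 0.003
[20.325, 692.0, 0.0335, 133.0, 0.0338] theta~ 0.003
[20.425, 690.0, 0.0337, 134.0, 0.0339] theta~ 0.002
[20.525, 685.0, 0.0337, 132.0, 0.0339] theta~ 0.002
[20.625, 674.0, 0.0338, 133.0, 0.0339] theta~ 0.001
[20.725, 679.0, 0.0339, 133.0, 0.034] theta~ 0.001
[20.825, 682.0, 0.0338, 134.0, 0.034] theta~ 0.002
[20.925, 686.0, 0.0337, 133.0, 0.0339] theta~ 0.002
[21.025, 690.0, 0.0336, 134.0, 0.0339] theta~ 0.003
cup rim 89 0.03171503523438111 0.07753144950793996
```

View pics/t3.png

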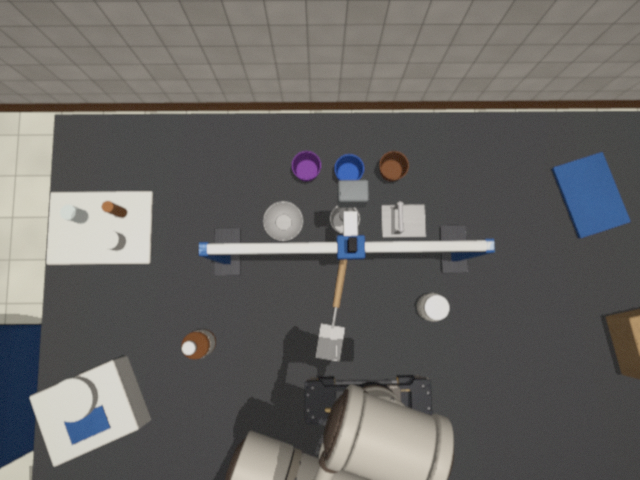

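The head (353,190) and carriage (351,246) hang still, with the steel cup (345,219) below them. The arm is withdrawn and the bottle, jar and spatula are where they were.

```bash
python3 -c "
from cell import env
print(env.finish_job())"
```

```text
the job is handed in; nothing more can be done
None
```

The spindle now hangs practically still over the deeper steel cup, with the tab released and the gripper withdrawn. I handed the job in at about 21 s of the 54 s allowed. No verdict is reported, so the result rests on my own checks.

I gripped the carriage by its black tab, eased the bob over the parking bar, and carried it on in one move planned to cancel the swing. I then took out the remaining 0.1 rad swing with a second, planned back-and-forth move. The spindle hung over the cup for almost 4 s before I let go.

**Last checks, after release:**
- **Position:** the carriage tab is at y = 0.034 m and the cup centre at 0.032 m, so it is about 2 mm off along the rail. Across the rail I relied on the stand's stated geometry and did not measure the bob itself.
- **Swing:** about 0.005 rad or less, with the carriage at rest.
- **Bystanders and arm:** the top picture shows the bottle, jar and spatula where they started. The arm stands clear.

**What I could not check fully:**
- While the gripper held the tab, the two tilt estimates differed by about 0.01 rad. The gripper partly hid the head from the top camera, and the offset was gone in the unobstructed view after release.
- I took no pictures while the bob went over the bar. That it did not knock back, and that the swing stayed within limits, rests on the planned motion and on the small swing seen afterwards.

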